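# Load sample jars and roll the carton into the labelling bay

## Robot

A 7-joint arm with a two-finger parallel gripper is mounted at the origin on the work surface. World frame = base frame: x ahead of the robot, y to its left, z up, the work surface at z = 0. Lengths are in mm, angles in rad, forces in N, time in s.
With the tool pointing down it reaches from about 400 to 875 mm from the base axis. Payload 4.4 kg.
Tool frame: the origin (TCP) lies midway between the tips of the shut fingers; the grasp point (between the pads) lies 19 mm behind it; z points along the fingers, y is the line along which they close (so a half turn about z gives the same grasp; the last joint's range is limited). The gripper opens to 85 mm and grips with 20 to 120 N. Pads are 22 mm wide; open, the fingers measure 114 mm over their backs; the gripper's body (76 mm by 85 mm) begins 54 mm behind the grasp point. The pads swing forward as they close: fully open they stand 13 mm farther back than shut.
Start: joints at [-1.373, 0.628, 0.038, 1.517, -0.027, 0.996, -0.02], TCP at [169.463, 627.535, 231.313] pointing down, gripper open.
Joint ranges: [-3.06, 3.06], [-0.37, 2.12], [-1.25, 1.32], [0.18, 2.47], [-1.1, 4.24], [0.23, 1.98], [-2.94, 2.94]. Speed limits (rad/s): [2.57, 2.57, 3.14, 3.14, 3.14, 3.14, 3.14].

## Interface

Orientations are given as [roll, pitch, yaw] about the fixed x, y, z axes, in that order (R = Rz(yaw) Ry(pitch) Rx(roll)).
In Python, from cell import ctrl gives the robot as it stands.
- The arm moves only by the shell command python3 -m crank 'ROWS' [OPENING]. ROWS is JSON, a list that holds one entry, the list of rows, each a list of 4 numbers: the shift along the tool's x, y, z normalised to -1 to 1, where 1 is 2.5 cm, then the turn about the tool's z normalised to -1 to 1, where 1 is 0.08 rad. In form: [[[dx, dy, dz, turn], ...]]. A call has 1 to 12 rows; each row shifts and turns the commanded pose from where the row before left it, along the tool's axes as they then stand; what a row does not reach is not made up. A row lasts 1/12 s, in which the tool goes at most 41.7 mm and 7.16 degrees, less where a joint would pass 70% of its speed; a pose out of reach is approached as far as the arm can. A call with a number of a shift or a turn outside -1 to 1 is refused whole. A call with a gripper value outside its range is refused whole. OPENING is the closure, from -1 (fully open) to 1 (shut), set as the call begins (- or left out, the last holds). The fingers move at their own pace and stop on an object; the grip force is fixed at half the most. Time passes only in rows, so rows that do not move let the fingers close. It gives the time, the measured TCP pose, the force, the opening and the grip force at its end, in the units of the state.
- ctrl.read_state(): the state, without advancing time (a new reading comes with each control period).
- ctrl.get_image(name): name is "scene" or "top" or "wrist"; returns a dict with "img" (400x640x3 uint8, red, green, blue), "intrinsics" (3x3 intrinsics, pixels), "dist" ([k1, k2, p1, p2, k3] as OpenCV has them; the pictures are not rectified), "extrinsics" (4x4, takes a point from camera to world coordinates). Camera axes: x right, y up, looking along -z (the intrinsics and any distortion apply to the point x, -y, -z); pixel columns grow to the right and rows downward; lengths in mm; the calibration is good to about 2 mm. A picture is of the moment at which its call begins. There is no depth.
- ctrl.finish_job(): hands the job in; it is judged then, once.
Trained networks look in the newest picture that a camera, given by its name, has taken for a name from the list of things; names that differ only in an ending like _2 or _b are one class to them, and where a whole thing is asked for, a point or a joint stands for the part that bears it (a point fixed in the world has none). Each returns a list of dicts, best first, with "confidence" (0 to 1); they miss things now and then, are a little off and sometimes report something else, mostly with a low value. They report only what shows in the picture. A call takes as long as a camera call.
- ctrl.find_in(camera, target): "position" ([row, column] in pixels, amid what is visible of it).
- ctrl.trace(camera, target): "mask" (400x640 bool, what is visible of it) and "position" ([row, column] in pixels, amid what is visible of it).
- ctrl.place_of(camera, target): "position" ([row, column] in pixels: a listed point, or the origin of a listed thing).
The state is a dict: "clock": time; "qpos": joint angles; "qd": joint speeds; "tau": joint torques, N m; "eef_pos": TCP position; "tool_rot": TCP orientation; "force": force on the tool from outside, world axes, zero at the start; "torque": the same for the moment, N m; "width": finger opening in mm; "gripper_force": force on a finger pad.
Only numpy, scipy, OpenCV 4.12 (cv2) and the standard library are available. Lean on these libraries where they do the work, as an engineer would, in place of code of your own. Each camera call takes 0.05 s, during which the arm holds its last target. There are 200 camera calls.

## Task

While the swing stop is still shut and the carton waits at the loading end, stand every sample jar upright in the carton, each in a cell of its own. Then swing the stop fully open, push the carton along the rollers (never lifting it off them) under the roof until it is fully home against the bay's end stop, and swing the stop fully shut behind it. Leave the balance, the tub and the stack of cups where they are.

Things in the scene. Friction and masses are not known exactly. Their poses are not given: they have to be found in the camera images.
- jar1: amber sample jar, white screw cap of the same width: a plain upright cylinder 46 mm in diameter and 95 mm tall, about 0.12 kg, with a weighted dark foot; all alike. 4 to 6 are present, standing about 65 mm or more apart (centres) on the bench; an absent jar has no pose from the start. Origin: centre of its underside, z up its axis
- jar2: amber sample jar, white screw cap of the same width: a plain upright cylinder 46 mm in diameter and 95 mm tall, about 0.12 kg, with a weighted dark foot; all alike. 4 to 6 are present, standing about 65 mm or more apart (centres) on the bench; an absent jar has no pose from the start. Origin: centre of its underside, z up its axis
- jar3: amber sample jar, white screw cap of the same width: a plain upright cylinder 46 mm in diameter and 95 mm tall, about 0.12 kg, with a weighted dark foot; all alike. 4 to 6 are present, standing about 65 mm or more apart (centres) on the bench; an absent jar has no pose from the start. Origin: centre of its underside, z up its axis
- jar4: amber sample jar, white screw cap of the same width: a plain upright cylinder 46 mm in diameter and 95 mm tall, about 0.12 kg, with a weighted dark foot; all alike. 4 to 6 are present, standing about 65 mm or more apart (centres) on the bench; an absent jar has no pose from the start. Origin: centre of its underside, z up its axis
- jar5: amber sample jar, white screw cap of the same width: a plain upright cylinder 46 mm in diameter and 95 mm tall, about 0.12 kg, with a weighted dark foot; all alike. 4 to 6 are present, standing about 65 mm or more apart (centres) on the bench; an absent jar has no pose from the start. Origin: centre of its underside, z up its axis
- jar6: amber sample jar, white screw cap of the same width: a plain upright cylinder 46 mm in diameter and 95 mm tall, about 0.12 kg, with a weighted dark foot; all alike. 4 to 6 are present, standing about 65 mm or more apart (centres) on the bench; an absent jar has no pose from the start. Origin: centre of its underside, z up its axis
- carton: open cardboard carton, 164 mm (x) by 196 mm (y), 0.22 kg, on the rollers. Origin: centre of its underside; y points to its back, away from the bay. Side and front walls 60 mm tall, 4 mm thick. Dividers, equally tall, form six cells of 76 x 60 mm, centred at x = +-39 mm, y = -63, 0, +63 mm. Its floor is 4 mm above the origin; a jar there rises 39 mm above the side walls
- carton_back (a point): middle of the top edge of the carton's back panel, on its outer face (98 mm behind the carton's origin): this wall is taller than the others, 100 mm, so it reaches 162 mm above the bench
- track: fixed track, 204 mm wide (x), 580 mm long (y). Origin: centre of its underside on the bench; y points along the track from the bay to the loading end. 14 freely turning rollers lie across it, tops 62 mm above the bench; side rails, 85 mm high, guide the carton with 5 mm play each side. The bay is the -y end, closed by a steel end stop (face at y = -272 mm, top 140 mm high)
- bay_roof (a point): middle of the near edge of the bay's white roof, on its underside, 185 mm above the bench (jars pass with 24 mm to spare). Roof top 197 mm; it covers the track from y = -173 to -291 mm (track frame), so the rear half of a carton in the bay is open above. Four posts at x = +-95 mm, y = -185 and -284 mm; a printer head on the roof (y below -215 mm) reaches 227 mm
- bay_home (a point): point of the track, at roller-top height, where the carton's origin lies when its front wall touches the end stop (about 172 mm from the track's origin towards the bay)
- gate (a joint): swing stop, a steel bar on an upright pivot at the far (+x) rail. 0 = shut: square to the rail, its 64 mm blade (14 mm wide, 94 to 108 mm above the bench) juts into the track and blocks the carton. Turns clockwise seen from above to 1.6 rad = open, blade along the rail towards the loading end, knob towards the bay. Stays where left; about 1.5 N at the knob
- gate_pivot (a point): pivot axis of the swing stop, at 94 mm height, 106 mm to the +x side and 55 mm to the bay side of the track's origin; with the carton fully home its back is 12 mm clear of the shut blade
- gate_knob (a point): centre of the top of the swing stop's black upright knob, a 20 mm diameter post from 94 to 179 mm above the bench, 50 mm from the pivot, on the other side from the blade
- balance: white bench balance, 170 x 200 x 67 mm, bystander; origin: centre of its underside
- tub: white round tub, 110 mm wide, 100 mm tall, bystander; origin: centre of its underside
- cups: stack of brown cups, 82 mm wide, 110 mm tall, bystander; origin: centre of its underside

How it is judged (in metres and radians):
On the way, in this order (a step that is already met when the one before it is completed fails the run):
1. all jars stand in the carton, at the loading end, the stop still shut (x of jar1 in the frame of carton between -0.08 and 0.08 m and y of jar1 in the frame of carton between -0.096 and 0.096 m and z of jar1 in the frame of carton between -0.005 and 0.012 m and angle between each of jar1, jar2, jar3, jar4, jar5, jar6's own z axis and vertical below 0.2 rad and x of jar2 in the frame of carton between -0.08 and 0.08 m and y of jar2 in the frame of carton between -0.096 and 0.096 m and z of jar2 in the frame of carton between -0.005 and 0.012 m and x of jar3 in the frame of carton between -0.08 and 0.08 m and y of jar3 in the frame of carton between -0.096 and 0.096 m and z of jar3 in the frame of carton between -0.005 and 0.012 m and x of jar4 in the frame of carton between -0.08 and 0.08 m and y of jar4 in the frame of carton between -0.096 and 0.096 m and z of jar4 in the frame of carton between -0.005 and 0.012 m and x of jar5 in the frame of carton between -0.08 and 0.08 m and y of jar5 in the frame of carton between -0.096 and 0.096 m and z of jar5 in the frame of carton between -0.005 and 0.012 m and x of jar6 in the frame of carton between -0.08 and 0.08 m and y of jar6 in the frame of carton between -0.096 and 0.096 m and z of jar6 in the frame of carton between -0.005 and 0.012 m and y of carton in the frame of track above 0.05 m and value of joint gate below 0.35 rad), for 0.2 s.
2. the stop is swung open (value of joint gate above 1.2 rad), for 0.1 s.
3. the carton is home in the bay (y of carton in the frame of track between -0.18 and -0.16 m), for 0.2 s.
At the end, for the whole second after the job is handed in: every jar stands upright (within 0.2 rad) on the carton's floor in the carton; the carton is at rest on the rollers within 12 mm of touching the end stop; the swing stop is shut to within 0.15 rad (all of step 3 and x of jar1 in the frame of carton between -0.08 and 0.08 m and y of jar1 in the frame of carton between -0.096 and 0.096 m and z of jar1 in the frame of carton between -0.005 and 0.012 m and angle between each of jar1, jar2, jar3, jar4, jar5, jar6's own z axis and vertical below 0.2 rad and x of jar2 in the frame of carton between -0.08 and 0.08 m and y of jar2 in the frame of carton between -0.096 and 0.096 m and z of jar2 in the frame of carton between -0.005 and 0.012 m and x of jar3 in the frame of carton between -0.08 and 0.08 m and y of jar3 in the frame of carton between -0.096 and 0.096 m and z of jar3 in the frame of carton between -0.005 and 0.012 m and x of jar4 in the frame of carton between -0.08 and 0.08 m and y of jar4 in the frame of carton between -0.096 and 0.096 m and z of jar4 in the frame of carton between -0.005 and 0.012 m and x of jar5 in the frame of carton between -0.08 and 0.08 m and y of jar5 in the frame of carton between -0.096 and 0.096 m and z of jar5 in the frame of carton between -0.005 and 0.012 m and x of jar6 in the frame of carton between -0.08 and 0.08 m and y of jar6 in the frame of carton between -0.096 and 0.096 m and z of jar6 in the frame of carton between -0.005 and 0.012 m and z of carton in the frame of track below 0.068 m and value of joint gate below 0.15 rad and linear speed of carton below 0.02 m/s and linear speed of each of jar1, jar2, jar3, jar4, jar5, jar6 below 0.03 m/s).
It fails at once if the carton is lifted off the rollers (z of carton in the frame of track above 0.09 m).
It fails at once if the balance is disturbed (distance of balance from where it was at the start of the episode above 0.03 m).
It fails at once if the tub is disturbed (distance of tub from where it was at the start of the episode above 0.03 m).
It fails at once if the cups is disturbed (distance of cups from where it was at the start of the episode above 0.03 m).
Of jar1, jar2, jar3, jar4, jar5, jar6 only 4 to 6 are there at a start; the rules pass over those that are not, and their reading is None.
At some moment in a run one of jar1, jar2, jar3, jar4, jar5, jar6 may be knocked a few centimetres aside while the robot is not near it.
It also fails if it takes over 210 s, if anything falls off the work surface, if the arm or the gripper's body presses on something with over 40 N, if the wrist force passes 120 N, or if a joint passes its speed limit or range.

## Working session

There is one attempt and no reset: what is moved stays moved. The work goes in short steps, Python scripts to look and compute and a shell command to move; the robot and the scene stay as the last step left them, time stands still between calls to the robot, and variables do not carry over. Pictures are saved under pics/ and viewed, at most 17 in all, crops included, and the job is handed in when it is done.

```bash
ls; mkdir -p pics
cat > h.py <<'E'
from cell import ctrl
import numpy as np, cv2
from scipy.spatial.transform import Rotation as Ro
def ray(im,rc):
    p=cv2.undistortPoints(np.array([[[rc[1],rc[0]]]],float),np.array(im["intrinsics"]),np.array(im["dist"]))[0,0]
    E=np.array(im["extrinsics"]); d=E[:3,:3]@np.array([p[0],-p[1],-1.]); return E[:3,3],d
def onz(im,rc,z):
    o,d=ray(im,rc); return o+d*(z-o[2])/d[2]
def save(im,n): cv2.imwrite(f"pics/{n}.png",im["img"][:,:,::-1])
E
python3 - <<'E'
from h import *
s=ctrl.read_state(); print({k:np.round(v,3) for k,v in s.items()})
for c in("top","scene"):
    im=ctrl.get_image(c); save(im,c+"0"); print(c,np.round(np.array(im["extrinsics"])[:3,3]))
    for t,z in [("jar1",0),("carton",62),("carton_back",162),("track",0),("bay_roof",185),("bay_home",62),("gate_pivot",94),("gate_knob",179),("balance",0),("tub",0),("cups",0)]:
        for r in ctrl.place_of(c,t)[:8]:
            print(t,round(r["confidence"],2),np.round(r["position"]),np.round(onz(im,r["position"],z)[:2]))
E
```

```text
pics
{'clock': np.float64(0.0), 'qpos': array([-1.373,  0.629,  0.038,  1.518, -0.027,  0.996, -0.02 ]), 'qd': array([ 0.001, -0.001, -0.002, -0.   ,  0.001,  0.001, -0.001]), 'tau': array([ 1.0000e-03, -5.6341e+01,  1.2260e+00, -1.9344e+01,  1.1000e-02,
        1.1000e-02,  0.0000e+00]), 'eef_pos': array([169.286, 626.902, 230.396]), 'tool_rot': array([-3.14 , -0.   ,  2.878]), 'force': array([-0.033,  1.153,  0.28 ]), 'torque': array([-0.036,  0.012, -0.01 ]), 'gripper_force': np.float64(0.0), 'width': np.float64(85.568)}
top [ 388.   11. 1190.]
jar1 0.81 [290. 215.] [366. 266.]
jar1 0.7 [222. 211.] [543. 279.]
jar1 0.66 [253. 217.] [461. 261.]
jar1 0.66 [293. 180.] [358. 358.]
carton 0.79 [231. 318.] [510.  -2.]
carton 0.73 [293. 176.] [359. 347.]
carton_back 0.59 [234. 271.] [494. 104.]
track 0.97 [234. 379.] [ 507. -165.]
bay_roof 0.95 [223. 465.] [ 511. -335.]
bay_home 0.57 [228. 449.] [ 513. -335.]
gate_pivot 0.77 [187. 404.] [ 614. -217.]
gate_pivot 0.26 [154. 430.] [ 697. -287.]
gate_knob 0.74 [161. 409.] [ 658. -214.]
balance 0.57 [138. 325.] [773. -26.]
balance 0.46 [220. 
[... 226 characters left out ...]
[225. 405.] [457. 264.]
jar1 0.64 [244. 409.] [533. 286.]
jar1 0.45 [184. 200.] [ 428. -386.]
carton 0.91 [201. 312.] [501.   7.]
carton_back 0.95 [173. 343.] [493.  90.]
track 0.7 [211. 253.] [ 512. -169.]
track 0.31 [199. 223.] [ 482. -277.]
track 0.21 [184. 198.] [ 428. -393.]
bay_roof 0.63 [205. 409.] [624. 274.]
bay_roof 0.58 [147. 190.] [ 515. -340.]
bay_roof 0.16 [200. 221.] [ 724. -142.]
bay_home 0.9 [182. 196.] [ 503. -348.]
gate_pivot 0.79 [203. 220.] [ 619. -210.]
gate_knob 0.78 [180. 205.] [ 647. -225.]
gate_knob 0.59 [226. 406.] [692. 276.]
balance 0.64 [283. 264.] [774. -30.]
tub 0.92 [292. 353.] [743. 179.]
tub 0.56 [181. 199.] [ 412. -398.]
cups 0.78 [252. 175.] [ 735. -295.]
```

View pics/top0.png

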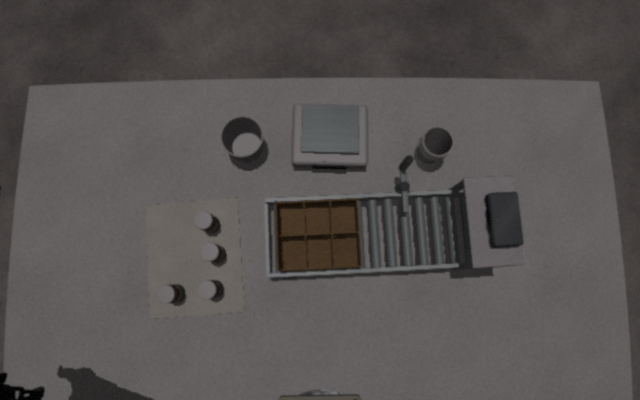

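View pics/scene0.png

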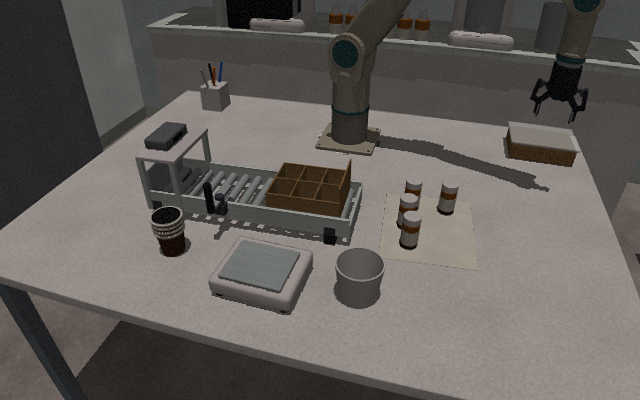

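The top view shows four jars, with caps at about (221,204), (252,210), (290,207) and (293,167). The carton is at the loading end (cols 277-359), the gate is shut and its knob is at (161,409). The scene view agrees. Next I turn the tool to yaw π/2 and refine the positions.

```bash
python3 -m crank '[[[0,0,0,1],[0,0,0,1],[0,0,0,1],[0,0,0,1],[0,0,0,1],[0,0,0,1],[0,0,0,1],[0,0,0,1],[0,0,0,1],[0,0,0,1],[0,0,0,1],[0,0,0,1]]]' -0.65
python3 -m crank '[[[0,0,0,1],[0,0,0,1],[0,0,0,1],[0,0,0,1],[0,0,0,0.34],[0,0,0,0]]]'
cat >> h.py <<'E'
def jars(n=8,conf=0.5,show=True):
    out={}
    for c in("top","scene"):
        im=ctrl.get_image(c); out[c]=[]
        for r in ctrl.trace(c,"jar1")[:n]:
            if r["confidence"]<conf: continue
            rr,cc=np.where(r["mask"])
            hsv=cv2.cvtColor(im["img"],cv2.COLOR_RGB2HSV)
            out[c].append((im,r["position"]))
    res=[]
    for im,p in out["top"]:
        o,d=ray(im,p); best=None
        for im2,p2 in out["scene"]:
            o2,d2=ray(im2,p2)
            A=np.stack([d,-d2],1); t=np.linalg.lstsq(A,o2-o,rcond=None)[0]
            a,b=o+d*t[0],o2+d2*t[1]; g=np.linalg.norm(a-b)
            if best is None or g<best[0]: best=(g,(a+b)/2,p,p2)
        if best is not None:
            res.append(best); print("jar gap",round(best[0],1),np.round(best[1],1))
        else: print("jar top-only",np.round(onz(im,p,70),1))
    return res
E
python3 - <<'E'
from h import *
jars()
for c in("top","scene"):
    im=ctrl.get_image(c)
    for r in ctrl.place_of(c,"jar1"): 
        if r["confidence"]>.4: print(c,np.round(r["confidence"],2),np.round(onz(im,r["position"],0)[:2]))
im=ctrl.get_image("top")
t=max(ctrl.trace("top","carton"),key=lambda r:r["mask"].sum()); m=t["mask"]
b=cv2.boxPoints(cv2.minAreaRect(np.argwhere(m).astype(np.float32)))
for p in b: print(np.round(p),np.round(onz(im,p,122)[:2]),np.round(onz(im,p,162)[:2]))
E
```

```text
clock: 2.2
eef_pos: [169.4, 627.6, 231.3]
tool_rot: [-3.141, -0.0, 1.914]
force: [-0.3, 0.5, -0.1]
width: 70.4
gripper_force: 0.0
clock: 2.7
eef_pos: [169.2, 627.6, 231.2]
tool_rot: [3.142, 0.0, 1.571]
force: [-0.4, 0.6, 0.0]
width: 70.2
gripper_force: 0.0
jar gap 15.4 [373.4 283.  -76.5]
jar gap 1.2 [539.5 278.4  50.1]
jar gap 2.6 [468.2 276.3  -5.7]
jar gap 2.5 [360.9 369.1  43. ]
top 0.74 [464. 262.]
top 0.73 [544. 276.]
scene 0.83 [360. 369.]
scene 0.72 [543. 286.]
scene 0.69 [462. 260.]
scene 0.64 [368. 271.]Traceback (most recent call last):
  File "<stdin>", line 8, in <module>
ValueError: max() iterable argument is empty
```

```bash
python3 -m crank '[[[-0.92,0.99,0,0],[-0.92,0.99,0,0],[-0.92,0.99,0,0],[-0.92,0.99,0,0],[-0.92,0.99,0,0],[-0.92,0.99,0,0],[-0.92,0.99,0,0],[-0.92,0.99,0,0],[-0.92,0.99,0,0],[-0.92,0.99,0,0],[-0.92,0.99,0,0],[-0.92,0.99,0,0]]]'
python3 -m crank '[[[-0.92,0.99,0,0],[-0.92,0.99,0,0],[-0.92,0.99,0,0],[0,0,0,0],[0,0,0,0]]]'
cat >> h.py <<'E'
def look(cams,targets,conf=.4,sv=None):
    for c in cams:
        im=ctrl.get_image(c)
        if sv: save(im,sv+c)
        for t,z in targets:
            for r in ctrl.place_of(c,t):
                if r["confidence"]>conf: print(c,t,round(r["confidence"],2),np.round(r["position"]),np.round(onz(im,r["position"],z)[:2],1))
E
python3 - <<'E'
from h import *
look(["wrist","top","scene"],[("jar1",0)],sv="b1")
look(["top","wrist","scene"],[("carton",62),("carton_back",162)])
E
```

```text
clock: 4.2
eef_pos: [467.5, 350.3, 231.5]
tool_rot: [3.141, -0.0, 1.571]
force: [-0.3, 0.7, 0.0]
width: 70.3
gripper_force: 0.0
clock: 4.62
eef_pos: [542.4, 279.7, 231.4]
tool_rot: [3.141, 0.001, 1.566]
force: [-1.5, 0.3, -0.2]
width: 70.7
gripper_force: 0.0
wrist jar1 0.75 [174. 184.] [367.4 268. ]
wrist jar1 0.69 [178. 253.] [457.9 261.1]
wrist jar1 0.58 [ 94. 167.] [360.4 366.7]
wrist jar1 0.56 [161. 319.] [542.4 282.5]
top jar1 0.85 [224. 209.] [537.9 284.7]
top jar1 0.77 [254. 219.] [458.3 256.8]
top jar1 0.62 [288. 216.] [370.9 261.8]
top jar1 0.58 [291. 177.] [363.  365.3]
scene jar1 0.91 [226. 405.] [458.5 266.3]
scene jar1 0.75 [244. 407.] [536.7 280. ]
scene jar1 0.74 [208. 446.] [342.5 370.9]
scene jar1 0.63 [205. 411.] [358.  269.6]
scene jar1 0.43 [184. 199.] [ 427.5 -391.3]
top carton 0.57 [232. 319.] [506.7  -5.2]
top carton_back 0.58 [235. 275.] [491.5  96.2]
scene carton 0.65 [201. 310.] [504.3   3.4]
scene carton 0.55 [253. 177.] [ 796.5 -239.6]
scene carton_back 0.88 [172. 342.] [492.3  88.8]
```

View pics/b1wrist.png

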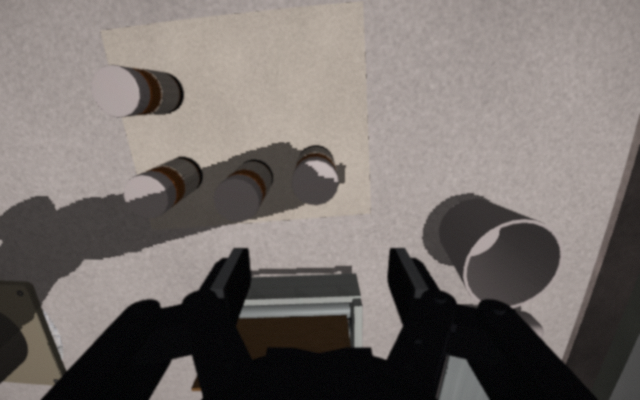

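The wrist view puts jar B at col 316, with its cap at row 180. That is centred between the fingers in x, and the wrist estimate is (542,282). Descending to grasp.

```bash
python3 -m crank '[[[0.1,0,0.8,-0.06],[0,0,0.8,0],[0,0,0.8,0],[0,0,0.8,0],[0,0,0.8,0],[0,0,0.8,0],[0,0,0.8,0],[0,0,0.8,0],[0,0,0.36,0],[0,0,0,0]]]'
python3 -m crank '[[[0,0,0,0],[0,0,0,0],[0,0,0,0],[0,0,0,0],[0,0,0,0],[0,0,0,0]]]' 1
python3 -m crank '[[[0,0,-0.5,0],[0,0,-1,0],[0,0,-1,0],[0,0,-1,0],[0,0,-1,0],[0,0,-1,0],[0,0,-1,0],[0,0,-1,0],[0,0,-0.5,0],[0,0,0,0]]]'
python3 - <<'E'
from h import *
look(["top","scene","wrist"],[("carton",62),("carton_back",162),("bay_roof",185)],sv="b2")
E
```

```text
clock: 6.2
eef_pos: [539.2, 284.2, 60.2]
tool_rot: [-3.138, 0.002, 1.575]
force: [0.3, 0.1, 0.7]
width: 70.4
gripper_force: 0.0
clock: 6.7
eef_pos: [541.3, 285.3, 63.7]
tool_rot: [3.14, -0.001, 1.575]
force: [-2.5, -0.2, 7.2]
width: 44.7
gripper_force: 61.1
clock: 7.53
eef_pos: [542.5, 285.5, 266.5]
tool_rot: [3.135, -0.004, 1.575]
force: [-0.0, -0.2, -1.2]
width: 44.8
gripper_force: 61.2
top carton 0.89 [232. 315.] [506.6   3.5]
top carton_back 0.79 [235. 274.] [490.5  97.1]
top bay_roof 0.79 [223. 465.] [ 511.5 -334.8]
top bay_roof 0.42 [140. 329.] [708.8 -28.5]
scene carton 0.9 [201. 307.] [505.6  -4.5]
scene carton_back 0.84 [171. 342.] [483.1  86.3]
scene bay_roof 0.9 [148. 189.] [ 516.5 -342.6]
scene bay_roof 0.74 [281. 264.] [934.7  46.4]
wrist carton 0.61 [359. 293.] [501.8  -2.9]
```

View pics/b2wrist.png

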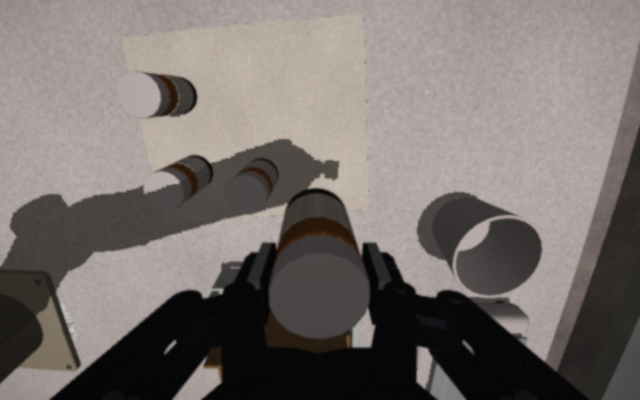

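Jar B is held upright between the pads, with its cap at (295,318). Now I measure the carton and rails precisely from the first top picture.

Run:
```python
from h import *
im=ctrl.get_image("top"); g=cv2.imread("pics/top0.png")
cv2.imwrite("pics/crop.png",cv2.resize(g[160:300,250:450],None,fx=4,fy=4,interpolation=cv2.INTER_CUBIC)*2)
hsv=cv2.cvtColor(g,cv2.COLOR_BGR2HSV); m=((hsv[...,1]>90)&(hsv[...,0]<25)).astype(np.uint8); m[:,:240]=0
m=cv2.morphologyEx(m,cv2.MORPH_OPEN,np.ones((3,3)))
n,l,s,_=cv2.connectedComponentsWithStats(m); k=1+np.argmax(s[1:,4]); print(s[k])
b=cv2.boxPoints(cv2.minAreaRect(np.argwhere(l==k).astype(np.float32)))
for p in b: print(np.round(p,1),np.round(onz(im,p,122)[:2]),np.round(onz(im,p,162)[:2]))
```

```text
[ 275  199   86   72 5600]
[198.5 357.3] [581. -97.] [574. -93.]
[202.3 274.2] [573. 102.] [567.  98.]
[270.8 277.4] [411.  93.] [410.  90.]
[267.  360.5] [ 418. -101.] [417. -96.]
```

View pics/crop.png

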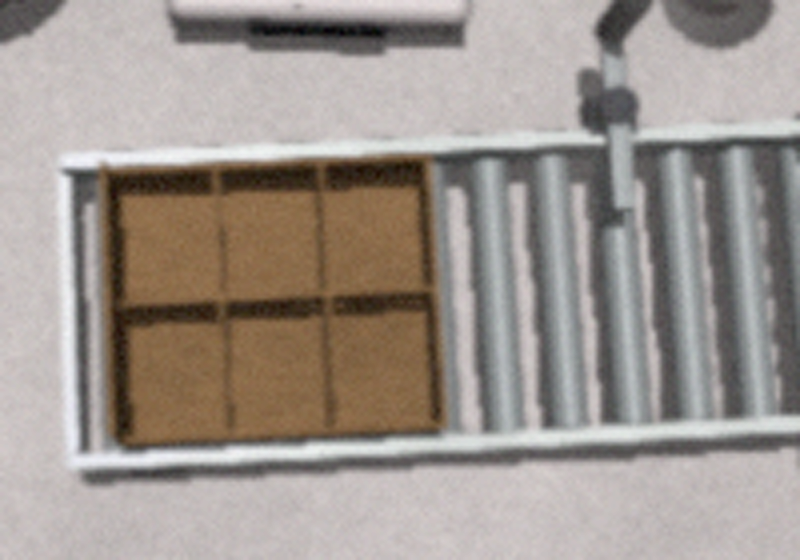

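Run:
```python
from h import *
im=ctrl.get_image("top"); f=lambda r,c,z:print((r,c),np.round(onz(im,(160+r/4,250+c/4),z)[:2],1))
for p in[(157,62),(121,800),(462,75),(428,800)]: f(*p,85)
for p in[(304,222),(299,325),(303,114),(296,436),(182,218),(176,321),(430,230),(426,332),(165,102),(443,116),(157,432),(427,441)]: f(*p,122)
f(105,618,108);f(205,622,108)
```

```text
(157, 62) [587.9 126.4]
(121, 800) [ 606.4 -336. ]
(462, 75) [401.2 117.1]
(428, 800) [ 415.3 -324.4]
(304, 222) [492.2  27.3]
(299, 325) [494.6 -33.5]
(303, 114) [493.4  91. ]
(296, 436) [495.6 -99.1]
(182, 218) [565.1  29.2]
(176, 321) [568.2 -32.3]
(430, 230) [418.5  23.2]
(426, 332) [420.1 -36.4]
(165, 102) [576.1  98.5]
(443, 116) [411.5  89.7]
(157, 432) [579.1 -99. ]
(427, 441) [ 418.7 -100.1]
(105, 618) [ 612.8 -215.8]
(205, 622) [ 550.9 -215.3]
```

```bash
python3 -m crank '[[[0,0,0,-0.4],[-1,-0.05,0,0],[-1,-0.05,0,0],[-1,-0.05,0,0],[-1,-0.05,0,0],[-1,-0.05,0,0],[-1,-0.05,0,0],[-1,-0.05,0,0],[-1,-0.05,0,0],[-1,-0.05,0,0],[-1,-0.05,0,0],[-1,-0.05,0,0]]]'
python3 -m crank '[[[-1,-0.05,0,0],[-1,-0.05,0,0],[-0.95,0,0,0],[0,0,0,0],[0,0,0,0],[0,0,0,0]]]'
python3 - <<'E'
from h import *
s=ctrl.read_state(); print(s["eef_pos"])
im=ctrl.get_image("wrist"); save(im,"w3"); p=np.array(s["eef_pos"])
print(onz(im,(295,320),p[2]+31.3)-p)
look(["wrist"],[("carton",62),("carton_back",162),("jar1",0),("gate_pivot",94)],conf=.2)
E
```

```text
clock: 9.23
eef_pos: [536.9, 8.4, 262.5]
tool_rot: [3.141, -0.0, 1.607]
force: [0.0, 0.9, -1.9]
width: 44.5
gripper_force: 61.3
clock: 9.73
eef_pos: [537.2, -63.4, 262.3]
tool_rot: [-3.142, -0.001, 1.608]
force: [-0.5, 0.4, -1.4]
width: 44.6
gripper_force: 61.3
[537.18961673 -63.44481807 262.25727406]
[ 0.27307336 -3.14862225 31.3       ]
wrist carton 0.78 [118. 286.] [498.2  -5.6]
wrist jar1 0.85 [218. 314.] [ 532.8 -148.9]
```

View pics/w3.png

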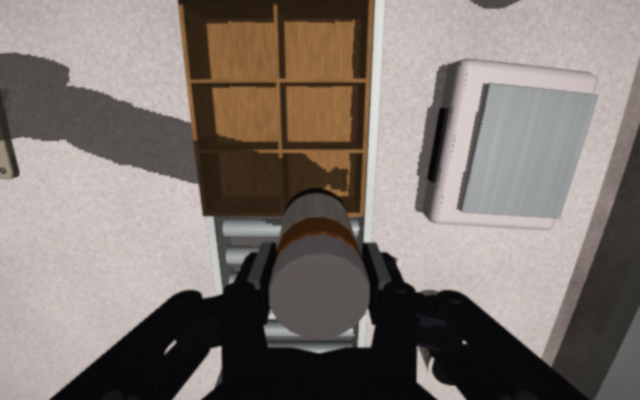

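The jar is held, and the carton's top edges are clear: front wall at row about 216 (cols 204-361), divider crossings at about (151,281) and (82,278).

Run:
```python
from h import *
im=ctrl.get_image("wrist")
for p in[(215,204),(217,361),(151,281),(82,279),(152,196),(153,363),(80,188),(82,368)]: print(p,np.round(onz(im,p,122)[:2],1))
```

```text
(215, 204) [ 420.8 -101.2]
(217, 361) [581.1 -97.3]
(151, 281) [499.8 -32.8]
(82, 279) [498.   28.9]
(152, 196) [418.3 -36.5]
(153, 363) [577.7 -31.9]
(80, 188) [416.3  28.4]
(82, 368) [577.1  31.9]
```

```bash
python3 -m crank '[[[0.12,0.08,0,0],[0,0,0.8,0],[0,0,0.8,0],[0,0,0.8,0],[0,0,0.8,0],[0,0,0.7,0],[0,0,0.6,0],[0,0,0.4,0],[0,0,0.2,0],[0,0,0,0],[0,0,0,0]]]'
```

```text
clock: 11.0
eef_pos: [539.5, -61.1, 135.2]
tool_rot: [3.141, 0.0, 1.607]
force: [-1.0, -0.4, -0.9]
width: 44.8
gripper_force: 61.4
```

```bash
python3 -m crank '[[[0,0,0.08,0],[0,0,0.08,0],[0,0,0,0],[0,0,0,0]]]'
python3 -m crank '[[[0,0,0.04,0],[0,0,0.04,0],[0,0,0,0]]]'
```

```text
clock: 11.33
eef_pos: [539.2, -61.1, 131.1]
tool_rot: [3.141, -0.0, 1.607]
force: [0.0, -0.9, -1.0]
width: 44.4
gripper_force: 61.4
clock: 11.58
eef_pos: [539.4, -61.3, 129.6]
tool_rot: [3.141, -0.0, 1.607]
force: [-0.8, 0.8, 6.0]
width: 44.8
gripper_force: 62.3
```

```bash
python3 -m crank '[[[0,0,0,0],[0,0,0,0],[0,0,0,0],[0,0,-0.5,0],[0,0,-1,0],[0,0,-1,0],[0,0,-1,0],[0,0,-1,0]]]' -0.55
python3 -m crank '[[[0.99,-0.21,0,0],[0.99,-0.21,0,0],[0.99,-0.21,0,0],[0.99,-0.21,0,0],[0.99,-0.21,0,0],[0.99,-0.21,0,0],[0.99,-0.21,0,0],[0.99,-0.21,0,0],[0.99,-0.21,0,0],[0.99,-0.21,0,0],[0.99,-0.21,0,0],[0.99,-0.21,0,0]]]'
python3 -m crank '[[[0.99,-0.21,0,0],[0,0,0,0],[0,0,0,0]]]'
python3 - <<'E'
from h import *
look(["wrist","top","scene"],[("jar1",0)],sv="c1")
E
```

```text
clock: 12.25
eef_pos: [538.8, -61.1, 242.3]
tool_rot: [-3.141, 0.0, 1.607]
force: [0.3, 0.4, 0.5]
width: 66.1
gripper_force: 0.0
clock: 13.25
eef_pos: [464.7, 234.6, 241.3]
tool_rot: [3.142, -0.0, 1.607]
force: [0.4, -0.4, 0.2]
width: 66.5
gripper_force: 0.0
clock: 13.5
eef_pos: [458.4, 259.5, 241.0]
tool_rot: [-3.141, -0.0, 1.611]
force: [0.0, -0.4, -0.0]
width: 66.1
gripper_force: 0.0
wrist jar1 0.92 [152. 250.] [369.1 269.9]
wrist jar1 0.9 [160. 321.] [460.3 262.1]
wrist jar1 0.7 [ 72. 240.] [359.2 366.3]
top jar1 0.96 [252. 218.] [464.6 258.8]
top jar1 0.8 [294. 178.] [356.3 361.4]
top jar1 0.65 [287. 215.] [373.9 264.7]
top jar1 0.63 [217. 345.] [552.9 -75.2]
scene jar1 0.9 [211. 443.] [361.6 365.2]
scene jar1 0.79 [201. 282.] [ 441.7 -102.3]
scene jar1 0.71 [227. 404.] [464.9 263.2]
scene jar1 0.7 [208. 412.] [371.4 273.7]
```

View pics/c1wrist.png

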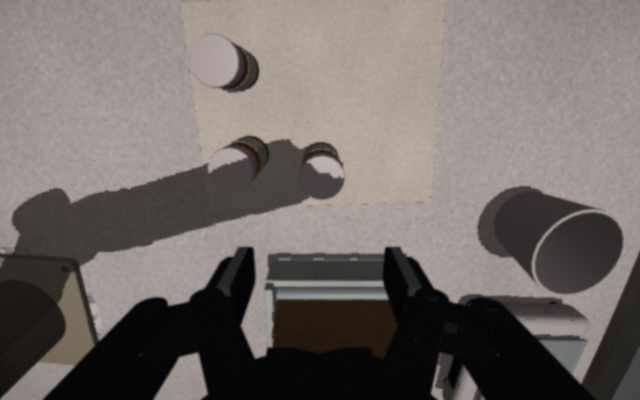

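Jar C sits at col 322, cap at row 172, centred between the fingers. Wrist estimate is (460,262).

```bash
python3 -m crank '[[[0.06,0.1,0.8,0],[0,0,0.8,0],[0,0,0.8,0],[0,0,0.8,0],[0,0,0.8,0],[0,0,0.8,0],[0,0,0.8,0],[0,0,0.8,0],[0,0,0.7,0],[0,0,0,0]]]'
python3 -m crank '[[[0,0,0,0],[0,0,0,0],[0,0,0,0],[0,0,0,0],[0,0,0,0],[0,0,0,0]]]' 1
python3 -m crank '[[[0,0,-0.5,0],[0,0,-1,0],[0,0,-1,0],[0,0,-1,0],[0,0,-1,0],[0,0,-1,0],[0,0,-1,0],[0,0,-1,0],[0,0,-0.5,0],[0,0,0,0]]]'
python3 -m crank '[[[-1,-0.04,0,0],[-1,-0.04,0,0],[-1,-0.04,0,0],[-1,-0.04,0,0],[-1,-0.04,0,0],[-1,-0.04,0,0],[-1,-0.04,0,0],[-1,-0.04,0,0],[-1,-0.04,0,0],[-1,-0.04,0,0],[-1,-0.04,0,0],[-1,-0.04,0,0]]]'
python3 -m crank '[[[-1,0,0,0],[-0.15,0,0,0],[0,0,0,0],[0,0,0,0],[0,0,0,0]]]'
cat >> h.py <<'E'
def hold(n):
    s=ctrl.read_state(); p=np.array(s["eef_pos"]); print(np.round(p,1),np.round(s["tool_rot"],3))
    im=ctrl.get_image("wrist"); save(im,n)
    g=cv2.cvtColor(im["img"],cv2.COLOR_RGB2HSV)
    r=[r for r in ctrl.trace("wrist","jar1") if 240<r["position"][0]<310 and 280<r["position"][1]<360]
    for q in r[:1]:
        rr,cc=np.where(q["mask"]); print("mask rows",rr.min(),rr.max(),"cols",cc.min(),cc.max())
        rc=(rr.max()-43,(cc.min()+cc.max())/2); print("jar-TCP",np.round(onz(im,rc,p[2]+31.3)-p,1))
    look(["wrist"],[("carton",62)])
E
python3 - <<'E'
from h import *
hold("w4")
E
```

```text
clock: 14.63
eef_pos: [460.0, 257.9, 61.1]
tool_rot: [-3.137, 0.003, 1.606]
force: [-1.2, -0.5, 1.1]
width: 66.2
gripper_force: 0.0
clock: 15.13
eef_pos: [462.1, 259.9, 64.7]
tool_rot: [3.14, -0.001, 1.607]
force: [-0.6, -0.7, 4.6]
width: 44.6
gripper_force: 61.1
clock: 15.97
eef_pos: [463.1, 260.3, 266.9]
tool_rot: [3.136, -0.003, 1.607]
force: [0.3, -0.2, -2.8]
width: 44.9
gripper_force: 61.4
clock: 16.97
eef_pos: [459.5, -41.7, 262.7]
tool_rot: [-3.14, -0.0, 1.608]
force: [0.3, -0.2, -1.5]
width: 44.6
gripper_force: 61.4
clock: 17.38
eef_pos: [461.2, -68.0, 263.2]
tool_rot: [-3.14, -0.001, 1.609]
force: [-0.5, 0.3, -0.7]
width: 44.9
gripper_force: 61.4
[461.2 -68.  263.2] [-3.140e+00 -1.000e-03  1.609e+00]
mask rows 176 322 cols 268 370
jar-TCP [-0.4  5.1 31.3]
wrist carton 0.71 [114. 353.] [496.1  -3.2]
```

View pics/w4.png

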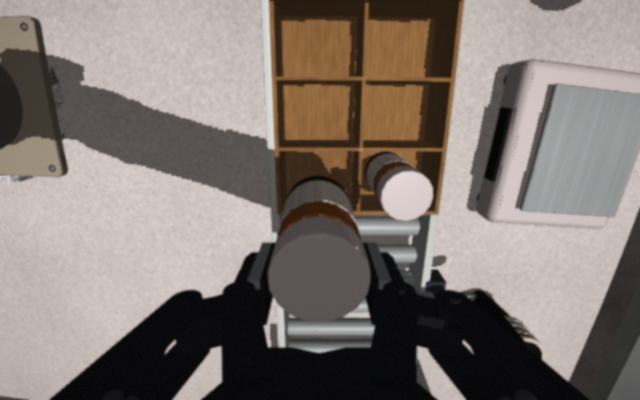

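Jar B stands upright in the front-right cell, cap at (194,404). Jar C is held with its cap at about (278,319), so about 5 mm towards +y from the TCP. I correct for that and lower.

```bash
python3 -m crank '[[[-0.13,0,0,0],[0,0,0.8,0],[0,0,0.8,0],[0,0,0.8,0],[0,0,0.8,0],[0,0,0.7,0],[0,0,0.6,0],[0,0,0.4,0],[0,0,0.2,0],[0,0,0,0],[0,0,0,0]]]'
python3 -m crank '[[[0,0,0.08,0],[0,0,0,0],[0,0,0,0]]]'
```

```text
clock: 18.5
eef_pos: [461.9, -72.8, 136.5]
tool_rot: [3.141, 0.0, 1.607]
force: [0.3, 0.4, -0.9]
width: 44.4
gripper_force: 61.4
clock: 18.75
eef_pos: [462.0, -72.7, 134.8]
tool_rot: [3.141, 0.0, 1.608]
force: [0.3, -0.1, -1.0]
width: 44.5
gripper_force: 61.4
```

```bash
python3 -m crank '[[[0,0,0.1,0],[0,0,0.06,0],[0,0,0,0],[0,0,0,0]]]'
```

```text
clock: 19.08
eef_pos: [461.9, -72.7, 130.6]
tool_rot: [3.141, -0.0, 1.607]
force: [-1.4, 0.3, 4.3]
width: 44.5
gripper_force: 62.0
```

```bash
python3 -m crank '[[[0,0,0,0],[0,0,0,0],[0,0,0,0],[0,0,-0.5,0],[0,0,-1,0],[0,0,-1,0],[0,0,-1,0],[0,0,-1,0]]]' -0.55
python3 -m crank '[[[0.98,-0.23,0,0],[0.98,-0.23,0,0],[0.98,-0.23,0,0],[0.98,-0.23,0,0],[0.98,-0.23,0,0],[0.98,-0.23,0,0],[0.98,-0.23,0,0],[0.98,-0.23,0,0],[0.98,-0.23,0,0],[0.98,-0.23,0,0],[0.98,-0.23,0,0],[0.98,-0.23,0,0]]]'
python3 -m crank '[[[0.98,-0.23,0,0],[0.98,-0.23,0,0],[0,0,0,0],[0,0,0,0]]]' -0.65
python3 - <<'E'
from h import *
look(["wrist","top","scene"],[("jar1",0)],sv="d1")
E
```

```text
clock: 19.75
eef_pos: [461.3, -72.7, 243.8]
tool_rot: [-3.141, 0.0, 1.607]
force: [1.0, -0.6, -0.6]
width: 65.9
gripper_force: 0.0
clock: 20.75
eef_pos: [381.4, 219.7, 242.8]
tool_rot: [-3.141, 0.0, 1.607]
force: [0.7, -0.3, -0.4]
width: 66.4
gripper_force: 0.0
clock: 21.08
eef_pos: [368.0, 268.3, 242.5]
tool_rot: [-3.141, 0.0, 1.611]
force: [-0.2, -0.3, -0.0]
width: 70.8
gripper_force: 0.0
wrist jar1 0.87 [ 81. 316.] [360.9 367.1]
wrist jar1 0.6 [162. 320.] [369.5 268.9]
top jar1 0.73 [218. 343.] [550.3 -70.1]
top jar1 0.69 [289. 215.] [369.1 264.1]
top jar1 0.66 [250. 346.] [467. -77.]
scene jar1 0.85 [211. 445.] [358.4 371. ]
scene jar1 0.82 [186. 293.] [356.3 -97.2]
scene jar1 0.82 [210. 410.] [382.9 271.4]
scene jar1 0.75 [202. 282.] [ 448.1 -100.3]
```

View pics/d1wrist.png

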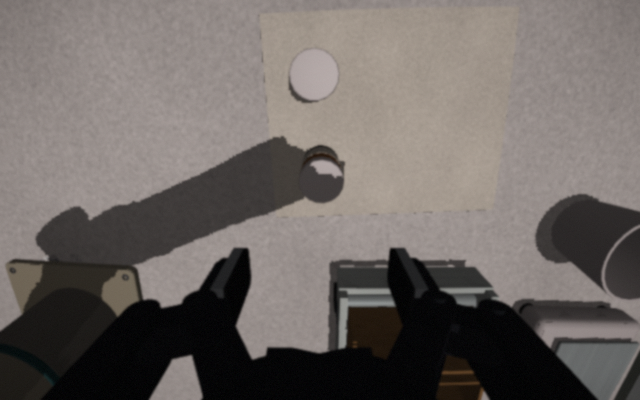

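Jar A is at col 322, cap at row 175, centred. Wrist estimate is (369.5,269).

```bash
python3 -m crank '[[[0.08,0.06,0.8,0],[0,0,0.8,0],[0,0,0.8,0],[0,0,0.8,0],[0,0,0.8,0],[0,0,0.8,0],[0,0,0.8,0],[0,0,0.8,0],[0,0,0.75,0],[0,0,0,0]]]'
python3 -m crank '[[[0,0,0,0],[0,0,0,0],[0,0,0,0],[0,0,0,0],[0,0,0,0],[0,0,0,0]]]' 1
python3 -m crank '[[[0,0,-0.5,0],[0,0,-1,0],[0,0,-1,0],[0,0,-1,0],[0,0,-1,0],[0,0,-1,0],[0,0,-1,0],[0,0,-1,0],[0,0,-0.5,0],[0,0,0,0]]]'
python3 -m crank '[[[-1,0.29,0,0],[-1,0.29,0,0],[-1,0.29,0,0],[-1,0.29,0,0],[-1,0.29,0,0],[-1,0.29,0,0],[-1,0.29,0,0],[-1,0.29,0,0],[-1,0.29,0,0],[-1,0.29,0,0],[-1,0.29,0,0],[0,0,0,0]]]'
python3 -m crank '[[[0,0,0,0],[0,0,0,0]]]'
python3 - <<'E'
from h import *
hold("w5")
E
```

```text
clock: 22.22
eef_pos: [369.0, 267.6, 61.7]
tool_rot: [-3.137, 0.003, 1.606]
force: [-0.4, -0.5, 0.8]
width: 70.5
gripper_force: 0.0
clock: 22.72
eef_pos: [370.7, 269.6, 65.1]
tool_rot: [3.14, -0.001, 1.607]
force: [-1.2, -0.5, 7.3]
width: 44.7
gripper_force: 61.6
clock: 23.55
eef_pos: [371.4, 270.2, 266.9]
tool_rot: [3.137, -0.004, 1.608]
force: [0.4, 0.0, -1.4]
width: 44.6
gripper_force: 61.5
clock: 24.55
eef_pos: [460.6, -8.3, 263.5]
tool_rot: [3.141, 0.004, 1.6]
force: [0.1, 0.7, -0.7]
width: 44.4
gripper_force: 61.5
clock: 24.72
eef_pos: [458.9, -2.1, 263.2]
tool_rot: [-3.139, -0.001, 1.607]
force: [0.1, -0.1, -1.9]
width: 44.7
gripper_force: 61.5
[458.9  -2.1 263.2] [-3.139e+00 -1.000e-03  1.607e+00]
mask rows 182 330 cols 269 369
jar-TCP [-0.3  1.  31.3]
wrist carton 0.7 [173. 351.] [496.2  -5. ]
```

View pics/w5.png

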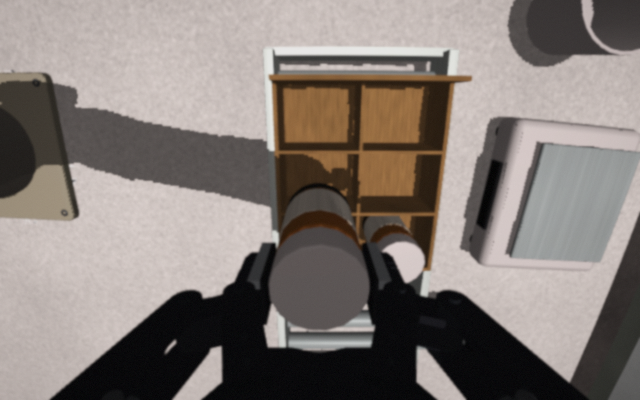

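Jar A is held over the middle-left cell; the next divider line shows at row 152 and the carton has not moved.

```bash
python3 -m crank '[[[-0.05,0.03,0,0],[0,0,0.8,0],[0,0,0.8,0],[0,0,0.8,0],[0,0,0.8,0],[0,0,0.7,0],[0,0,0.6,0],[0,0,0.4,0],[0,0,0.22,0],[0,0,0,0],[0,0,0,0]]]'
python3 -m crank '[[[0,0,0.08,0],[0,0,0.08,0],[0,0,0,0],[0,0,0,0]]]'
```

```text
clock: 25.83
eef_pos: [460.9, -3.8, 136.2]
tool_rot: [3.141, -0.0, 1.608]
force: [-0.2, 0.3, -1.6]
width: 44.5
gripper_force: 61.6
clock: 26.17
eef_pos: [460.8, -3.8, 132.3]
tool_rot: [3.141, -0.0, 1.607]
force: [-0.4, 1.5, -2.4]
width: 44.5
gripper_force: 61.6
```

```bash
python3 -m crank '[[[0,0,0.06,0],[0,0,0.02,0],[0,0,0,0]]]'
python3 -m crank '[[[0,0,0,0],[0,0,0,0],[0,0,0,0],[0,0,-0.5,0],[0,0,-1,0],[0,0,-1,0],[0,0,-1,0],[0,0,-1,0]]]' -0.55
python3 -m crank '[[[1,-0.235,0,0],[1,-0.235,0,0],[1,-0.235,0,0],[1,-0.235,0,0],[1,-0.235,0,0],[1,-0.235,0,0],[1,-0.235,0,0],[1,-0.235,0,0],[1,-0.235,0,0],[1,-0.235,0,0],[1,-0.235,0,0],[1,-0.235,0,0]]]'
python3 -m crank '[[[1,-0.235,0,0],[1,-0.235,0,0],[1,-0.235,0,0],[0,0,0,0],[0,0,0,0],[0,0,0,0]]]' -0.65
python3 - <<'E'
from h import *
look(["wrist","top","scene"],[("jar1",0)],sv="e1")
E
```

```text
clock: 26.42
eef_pos: [461.0, -4.0, 131.1]
tool_rot: [3.14, -0.001, 1.607]
force: [-1.5, -0.1, 10.7]
width: 44.6
gripper_force: 63.0
clock: 27.08
eef_pos: [460.4, -4.0, 243.5]
tool_rot: [-3.141, 0.0, 1.607]
force: [-0.5, 0.6, -0.4]
width: 66.3
gripper_force: 0.0
clock: 28.08
eef_pos: [378.6, 294.5, 242.4]
tool_rot: [-3.141, 0.0, 1.608]
force: [1.1, -0.6, -0.3]
width: 66.1
gripper_force: 0.0
clock: 28.58
eef_pos: [359.0, 366.7, 242.3]
tool_rot: [-3.141, 0.001, 1.607]
force: [0.3, 0.1, -0.4]
width: 70.2
gripper_force: 0.0
wrist jar1 0.55 [162. 321.] [361.2 366.1]
top jar1 0.83 [221. 344.] [542.5 -73.1]
top jar1 0.78 [249. 346.] [467.8 -75.7]
top jar1 0.69 [291. 176.] [362.5 367.1]
top jar1 0.54 [250. 319.] [466.5  -5. ]
scene jar1 0.92 [191. 312.] [367.1 -32.7]
scene jar1 0.75 [204. 283.] [456.3 -95.5]
scene jar1 0.74 [210. 443.] [354.6 364.8]
scene jar1 0.69 [188. 293.] [368.2 -93.2]
```

```bash
python3 -m crank '[[[0.04,0.08,0.8,0],[0,0,0.8,0],[0,0,0.8,0],[0,0,0.8,0],[0,0,0.8,0],[0,0,0.8,0],[0,0,0.8,0],[0,0,0.8,0],[0,0,0.75,0],[0,0,0,0]]]'
python3 -m crank '[[[0,0,0,0],[0,0,0,0],[0,0,0,0],[0,0,0,0],[0,0,0,0],[0,0,0,0]]]' 1
python3 -m crank '[[[0,0,-0.5,0],[0,0,-1,0],[0,0,-1,0],[0,0,-1,0],[0,0,-1,0],[0,0,-1,0],[0,0,-1,0],[0,0,-1,0],[0,0,-0.5,0],[0,0,0,0]]]'
python3 -m crank '[[[-0.99,0.435,0,0],[-0.99,0.435,0,0],[-0.99,0.435,0,0],[-0.99,0.435,0,0],[-0.99,0.435,0,0],[-0.99,0.435,0,0],[-0.99,0.435,0,0],[-0.99,0.435,0,0],[-0.99,0.435,0,0],[-0.99,0.435,0,0],[-0.99,0.435,0,0],[-0.99,0.435,0,0]]]'
python3 -m crank '[[[-0.99,0.435,0,0],[-0.99,0.435,0,0],[-0.99,0.435,0,0],[0,0,0,0],[0,0,0,0],[0,0,0,0]]]'
python3 - <<'E'
from h import *
hold("w6")
E
```

```text
clock: 29.72
eef_pos: [359.5, 366.9, 61.1]
tool_rot: [-3.138, 0.004, 1.607]
force: [-0.6, -0.3, -0.0]
width: 70.1
gripper_force: 0.0
clock: 30.22
eef_pos: [361.3, 369.3, 64.9]
tool_rot: [3.14, -0.002, 1.607]
force: [-1.2, -0.3, 6.8]
width: 44.9
gripper_force: 61.5
clock: 31.05
eef_pos: [362.1, 369.8, 266.8]
tool_rot: [3.138, -0.005, 1.608]
force: [0.0, 0.1, -2.0]
width: 44.3
gripper_force: 61.5
clock: 32.05
eef_pos: [501.6, 75.4, 262.6]
tool_rot: [-3.14, 0.0, 1.608]
force: [0.7, -0.1, -1.4]
width: 44.6
gripper_force: 61.4
clock: 32.55
eef_pos: [536.5, 4.2, 262.7]
tool_rot: [-3.139, -0.001, 1.607]
force: [-0.2, 0.5, -2.2]
width: 44.5
gripper_force: 61.5
[536.5   4.2 262.7] [-3.139e+00 -1.000e-03  1.607e+00]
mask rows 183 329 cols 269 369
jar-TCP [-0.3  1.6 31.3]
wrist carton 0.79 [178. 286.] [497.7  -7.3]
```

View pics/w6.png

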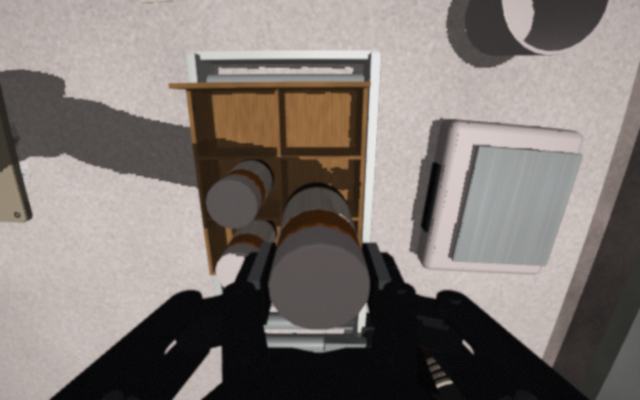

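Run:
```python
from h import *
im=ctrl.get_image("wrist")
for p,z in[((155,281),122),((158,360),122),((156,196),122),((217,361),122),((86,180),162)]: print(p,np.round(onz(im,p,z)[:2],1))
```

```text
(155, 281) [499.3  31.3]
(158, 360) [575.1  31.3]
(156, 196) [417.1  27.5]
(217, 361) [581.  -29.5]
(86, 180) [425.2  90.4]
```

Two jars stand in the left cells and the carton hasn't moved (divider at row 155 gives y=31). Shifting -5 mm in y and lowering.

```bash
python3 -m crank '[[[-0.19,0.03,0,0],[0,0,0.8,0],[0,0,0.8,0],[0,0,0.8,0],[0,0,0.8,0],[0,0,0.7,0],[0,0,0.6,0],[0,0,0.4,0],[0,0,0.22,0],[0,0,0,0],[0,0,0,0]]]'
python3 -m crank '[[[0,0,0.08,0],[0,0,0.08,0],[0,0,0,0],[0,0,0,0]]]'
```

```text
clock: 33.72
eef_pos: [538.7, -1.2, 136.2]
tool_rot: [3.141, 0.0, 1.607]
force: [0.3, -0.1, -1.1]
width: 44.8
gripper_force: 61.6
clock: 34.05
eef_pos: [538.5, -1.0, 132.1]
tool_rot: [3.141, -0.0, 1.607]
force: [-0.0, -0.1, -1.4]
width: 44.8
gripper_force: 61.6
```

```bash
python3 -m crank '[[[0,0,0.05,0],[0,0,0,0],[0,0,0,0]]]'
python3 -m crank '[[[0,0,0,0],[0,0,0,0],[0,0,0,0],[0,0,-0.5,0],[0,0,-1,0],[0,0,-1,0],[0,0,-1,0],[0,0,-1,0]]]' -0.55
python3 -m crank '[[[-1,0.45,0,0],[-1,0.45,0,0],[-1,0.45,0,0],[-1,0.45,0,0],[-1,0.45,0,0],[-1,0.45,0,0],[-1,0.45,0,0],[-1,0.45,0,0],[0,0,0,0],[0,0,0,0],[0,0,0,0]]]'
python3 - <<'E'
from h import *
look(["wrist","scene","top"],[("gate_knob",179),("gate_pivot",94),("jar1",0),("cups",0)],sv="f1")
E
```

```text
clock: 34.3
eef_pos: [538.7, -1.1, 131.0]
tool_rot: [3.141, -0.0, 1.607]
force: [-0.1, 0.6, 2.8]
width: 44.8
gripper_force: 62.2
clock: 34.97
eef_pos: [538.1, -1.2, 244.0]
tool_rot: [-3.141, 0.0, 1.607]
force: [0.4, 0.3, -0.0]
width: 66.3
gripper_force: 0.0
clock: 35.88
eef_pos: [635.2, -196.9, 242.5]
tool_rot: [-3.141, -0.001, 1.607]
force: [-0.7, 1.1, -0.9]
width: 65.9
gripper_force: 0.0
wrist gate_knob 0.7 [235. 357.] [ 664.3 -214.9]
wrist gate_pivot 0.81 [197. 296.] [ 611.6 -214.4]
wrist jar1 0.92 [ 54. 148.] [425.6 -71.4]
wrist jar1 0.91 [ 41. 224.] [518.1 -56.4]
wrist cups 0.56 [238. 382.] [ 727.7 -303.4]
scene gate_knob 0.9 [183. 205.] [ 657.7 -218.2]
scene gate_pivot 0.84 [202. 220.] [ 617.7 -208.4]
scene jar1 0.95 [205. 309.] [437.4 -20.7]
scene jar1 0.95 [205. 283.] [460.6 -93.7]
scene jar1 0.76 [189. 288.] [ 376.6 -108.4]
scene jar1 0.74 [199. 221.] [ 483.4 -285. ]
scene jar1 0.54 [179. 199.] [ 398.5 -404.5]
scene jar1 0.53 [191. 312.] [366.5 -32.9]
scene cups 0.61 [254. 174.] [ 745.3 -291.4]
top jar1 0.78 [221. 344.] [543.3 -73.4]
top jar1 0.46 [143. 248.] [759.8 184.8]
top cups 0.5 [222. 463.] [ 536.4 -392.5]
```

View pics/f1wrist.png

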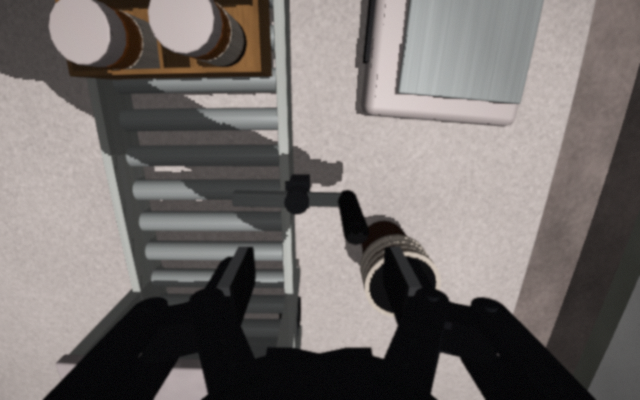

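Front jars stand in their cells. Knob top is at (235,357), giving (664,-215), and the pivot is at (612,-214). I'll grip the knob and turn with it.

```bash
python3 -m crank '[[[-0.4,0.58,0,0],[-0.4,0.57,0,0],[0,0,0,0],[0,0,0,0]]]' -0.2
python3 - <<'E'
from h import *
look(["wrist"],[("gate_knob",179),("gate_pivot",94)])
E
python3 -m crank '[[[0,0,0.6,0],[0,0,0.6,0],[0,0,0.6,0],[0,0,0.6,0],[0,0,0.6,0],[0,0,0.6,0],[0,0,0.6,0],[0,0,0.5,0],[0,0,0,0],[0,0,0,0]]]'
python3 -m crank '[[[0,0,0,0],[0,0,0,0],[0,0,0,0],[0,0,0,0],[0,0,0,0],[0,0,0,0]]]' 1
```

```text
clock: 36.97
eef_pos: [664.9, -217.1, 242.5]
tool_rot: [-3.141, 0.0, 1.607]
force: [-0.6, 0.0, 0.0]
width: 51.3
gripper_force: 0.0
wrist gate_knob 0.85 [205. 319.] [ 664.7 -212.1]
wrist gate_pivot 0.66 [177. 269.] [ 614.2 -214.8]
clock: 37.95
eef_pos: [664.6, -216.2, 125.2]
tool_rot: [-3.14, -0.001, 1.607]
force: [-0.9, -0.7, 0.1]
width: 50.9
gripper_force: 0.0
clock: 38.45
eef_pos: [664.1, -217.1, 126.9]
tool_rot: [-3.141, 0.0, 1.607]
force: [-3.7, 1.1, 5.4]
width: 18.9
gripper_force: 58.9
```

```bash
python3 -m crank '[[[-0.16,-0.006,0,1],[-0.16,-0.006,0,1],[-0.16,-0.006,0,1],[-0.16,-0.006,0,1],[-0.16,-0.006,0,1],[-0.16,-0.006,0,1],[0,0,0,0]]]'
```

```text
clock: 39.03
eef_pos: [656.8, -240.0, 126.9]
tool_rot: [-3.135, 0.0, 1.123]
force: [-10.1, 2.7, 10.5]
width: 19.0
gripper_force: 59.6
```

```bash
python3 -m crank '[[[-0.16,-0.006,0,1],[-0.16,-0.006,0,1],[-0.16,-0.006,0,1],[-0.16,-0.006,0,1],[-0.16,-0.006,0,1],[-0.16,-0.006,0,1],[-0.16,-0.006,0,1],[0,0,0,0]]]'
python3 -m crank '[[[-0.16,-0.006,0,1],[-0.16,-0.006,0,1],[-0.16,-0.006,0,1],[-0.16,-0.006,0,1],[-0.16,-0.006,0,1],[-0.16,-0.006,0,1],[0,0,0,0],[0,0,0,0]]]'
```

```text
clock: 39.7
eef_pos: [637.0, -258.3, 126.7]
tool_rot: [-3.131, 0.004, 0.564]
force: [-15.8, 7.4, 14.7]
width: 18.8
gripper_force: 60.4
clock: 40.37
eef_pos: [614.7, -263.9, 126.8]
tool_rot: [-3.131, 0.009, 0.09]
force: [-16.2, 11.4, 17.5]
width: 18.7
gripper_force: 60.7
```

```bash
python3 -m crank '[[[0,0,0,0],[0,0,0,0],[0,0,0,0],[0,0,-0.5,0],[0,0,-1,0],[0,0,-1,0],[0,0,-1,0],[0,0,-1,0],[0,0,-0.5,0],[0,0,0,0],[0,0,0,0]]]' 0.1
python3 - <<'E'
from h import *
look(["wrist"],[("gate_knob",179),("gate_pivot",94)],sv="g1")
look(["top","scene"],[("gate_knob",179),("gate_pivot",94)],sv="g1")
E
```

```text
clock: 41.28
eef_pos: [619.7, -268.5, 250.9]
tool_rot: [3.141, -0.001, 0.087]
force: [-0.1, -0.6, 0.1]
width: 38.6
gripper_force: 0.0
wrist gate_knob 0.98 [206. 313.] [ 620.6 -264.4]
wrist gate_pivot 0.86 [183. 263.] [ 610.4 -211.8]
scene gate_knob 0.69 [173. 196.] [ 623. -263.]
scene gate_knob 0.56 [277. 263.] [920.6  39.6]
scene gate_knob 0.49 [199. 310.] [654.7  51.1]
scene gate_pivot 0.66 [201. 222.] [ 611.1 -207.2]
```

View pics/g1wrist.png

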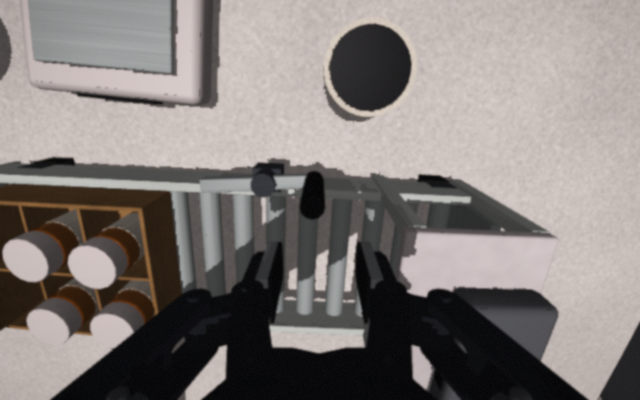

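The gate is mostly open, with the knob at (206,313) and the blade running along the rail from col 203 to 263. I'll check the blade angle exactly.

Run:
```python
from h import *
im=ctrl.get_image("wrist")
for p,z in[((185,203),108),((180,252),108),((206,313),179),((210,313),179),((192,203),108),((188,252),108),((179,203),108),((184,180),85),((181,300),108),((186,2),85),((187,170),85)]: print(p,np.round(onz(im,p,z)[:2],1))
g=im["img"][140:240,160:360]; cv2.imwrite("pics/gc.png",cv2.resize(g[:,:,::-1],None,fx=4,fy=4,interpolation=cv2.INTER_CUBIC))
```

```text
(185, 203) [ 607.1 -153.9]
(180, 252) [ 616.4 -202.7]
(206, 313) [ 620.4 -263.9]
(210, 313) [ 617.2 -264.2]
(192, 203) [ 599.7 -153.7]
(188, 252) [ 608.1 -202.8]
(179, 203) [ 613.3 -154.1]
(184, 180) [ 598.7 -120.2]
(181, 300) [ 619.4 -249.9]
(186, 2) [578.9  88.8]
(187, 170) [ 594.3 -109. ]
```

View pics/gc.png

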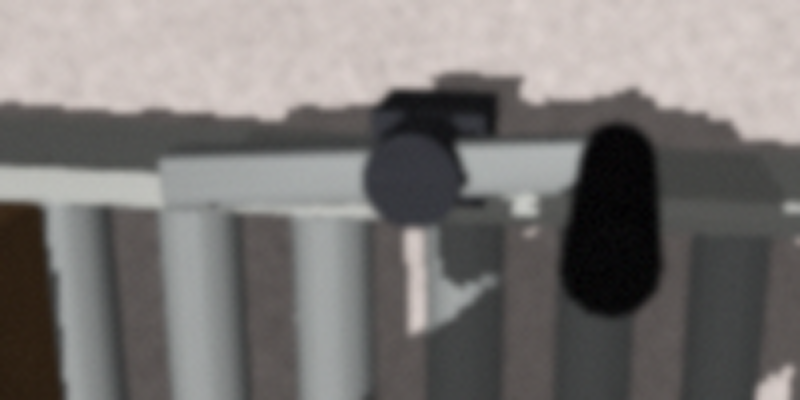

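The blade is at about 1.49 rad, and its inner edge is about 6 mm clear of the carton's widest possible side. That's open enough, so I turn back and go behind the carton.

```bash
python3 -m crank '[[[0,0,0,-1],[0,0,0,-1],[0,0,0,-1],[0,0,0,-1],[0,0,0,-1],[0,0,0,-1],[0,0,0,-1],[0,0,0,-1],[0,0,0,-1],[0,0,0,-1],[0,0,0,-1],[0,0,0,-1]]]' 1
python3 -m crank '[[[0,0,0,-1],[0,0,0,-1],[0,0,0,-1],[0,0,0,-1],[0,0,0,-1],[0,0,0,-1],[0,0,0,-1],[0,0,0,0],[0,0,0,0]]]'
python3 -m crank '[[[0.96,-0.26,0,0],[0.96,-0.26,0,0],[0.96,-0.26,0,0],[0.96,-0.26,0,0],[0.96,-0.26,0,0],[0.96,-0.26,0,0],[0.96,-0.26,0,0],[0.96,-0.26,0,0],[0.96,-0.26,0,0],[0.96,-0.26,0,0],[0.96,-0.26,0,0],[0.96,-0.26,0,0]]]'
python3 -m crank '[[[0.96,-0.26,0,0],[0.96,-0.26,0,0],[0.96,-0.26,0,0],[0.96,-0.26,0,0],[0.96,-0.26,0,0],[0,0,0,0],[0,0,0,0],[0,0,0,0]]]'
```

```text
clock: 42.78
eef_pos: [619.5, -268.5, 250.5]
tool_rot: [-3.142, 0.0, 1.051]
force: [0.3, 0.0, -0.2]
width: 0.1
gripper_force: 0.0
clock: 43.53
eef_pos: [619.4, -268.6, 250.6]
tool_rot: [3.142, -0.0, 1.605]
force: [0.5, -0.7, 0.0]
width: 0.1
gripper_force: 0.0
clock: 44.53
eef_pos: [530.6, 17.6, 250.7]
tool_rot: [3.141, 0.0, 1.605]
force: [0.6, 0.3, -0.3]
width: -0.3
gripper_force: 0.0
clock: 45.2
eef_pos: [494.5, 134.6, 250.7]
tool_rot: [3.141, 0.001, 1.606]
force: [0.0, -1.2, -0.1]
width: 0.2
gripper_force: 0.0
```

```bash
python3 -m crank '[[[0,0,0.8,0],[0,0,0.8,0],[0,0,0.8,0],[0,0,0.8,0],[0,0,0.8,0],[0,0,0.8,0],[0,0,0.6,0],[0,0,0.4,0],[0,0,0,0],[0,0,0,0]]]'
python3 -m crank '[[[-0.3,0,0,0],[-0.3,0,0,0],[-0.2,0,0,0],[-0.2,0,0,0],[-0.1,0,0,0],[-0.1,0,0,0],[-0.1,0,0,0],[-0.1,0,0,0],[-0.1,0,0,0],[-0.1,0,0,0],[-0.1,0,0,0],[-0.1,0,0,0]]]'
```

```text
clock: 46.03
eef_pos: [494.5, 134.3, 105.6]
tool_rot: [-3.141, 0.001, 1.605]
force: [0.1, 0.4, 0.3]
width: -0.2
gripper_force: 0.0
clock: 47.03
eef_pos: [495.9, 90.2, 105.5]
tool_rot: [-3.142, 0.0, 1.608]
force: [0.4, 1.6, 0.5]
width: -0.2
gripper_force: 0.0
```

```bash
python3 -m crank '[[[-0.15,0,0,0],[-0.2,0,0,0],[-0.25,0,0,0],[-0.3,0,0,0],[-0.3,0,0,0],[-0.3,0,0,0],[-0.3,0,0,0],[-0.3,0,0,0],[-0.3,0,0,0],[-0.3,0,0,0],[-0.3,0,0,0],[-0.3,0,0,0]]]'
python3 -m crank '[[[-0.3,0,0,0],[-0.3,0,0,0],[-0.3,0,0,0],[-0.3,0,0,0],[-0.3,0,0,0],[-0.3,0,0,0],[-0.3,0,0,0],[-0.3,0,0,0],[-0.3,0,0,0],[-0.3,0,0,0],[-0.3,0,0,0],[-0.25,0,0,0]]]'
python3 - <<'E'
from h import *
look(["wrist"],[("carton",62),("carton_back",162),("jar1",0)],sv="p1")
look(["scene"],[("gate_knob",179),("carton_back",162)],sv="p1")
E
```

```text
clock: 48.03
eef_pos: [498.8, 7.2, 105.5]
tool_rot: [-3.141, -0.0, 1.607]
force: [0.7, 2.6, -0.2]
width: -0.2
gripper_force: 0.0
clock: 49.03
eef_pos: [502.0, -81.9, 105.5]
tool_rot: [-3.142, 0.0, 1.607]
force: [1.2, 1.0, -0.3]
width: 0.0
gripper_force: 0.0
wrist carton 0.9 [355. 317.] [ 504.1 -198.2]
wrist carton_back 0.79 [361. 319.] [502.1 -96.2]
scene gate_knob 0.78 [174. 196.] [ 627.2 -261.6]
scene carton_back 0.82 [164. 273.] [498.3 -99.8]
```

View pics/p1scene.png

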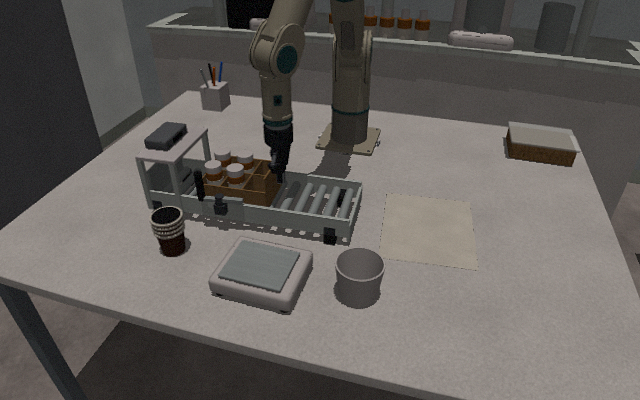

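The scene view shows all four jars upright in the carton (around (170,225)), nearing the roof, with the gate open. Pushing on.

```bash
python3 -m crank '[[[-0.3,0,0,0],[-0.3,0,0,0],[-0.3,0,0,0],[-0.3,0,0,0],[-0.3,0,0,0],[-0.3,0,0,0],[-0.3,0,0,0],[-0.3,0,0,0],[-0.3,0,0,0],[-0.3,0,0,0],[-0.3,0,0,0],[-0.3,0,0,0]]]'
python3 -m crank '[[[-0.3,0,0,0],[-0.25,0,0,0],[-0.2,0,0,0],[-0.15,0,0,0],[-0.1,0,0,0],[-0.1,0,0,0],[-0.1,0,0,0],[-0.1,0,0,0],[-0.1,0,0,0],[-0.1,0,0,0],[-0.1,0,0,0],[-0.1,0,0,0]]]'
```

```text
clock: 50.38
eef_pos: [505.3, -171.6, 105.5]
tool_rot: [-3.141, 0.0, 1.607]
force: [-0.3, 0.7, 0.6]
width: -0.4
gripper_force: 0.0
clock: 51.38
eef_pos: [506.9, -213.4, 105.5]
tool_rot: [-3.141, -0.0, 1.607]
force: [-0.9, 1.5, 0.6]
width: -0.1
gripper_force: 0.0
```

```bash
python3 -m crank '[[[-0.1,0,0,0],[-0.1,0,0,0],[-0.1,0,0,0],[-0.1,0,0,0],[-0.1,0,0,0],[-0.05,0,0,0],[0,0,0,0]]]'
python3 -m crank '[[[-0.1,0,0,0],[-0.1,0,0,0],[-0.06,0,0,0],[0,0,0,0],[0,0,0,0]]]'
```

```text
clock: 51.97
eef_pos: [507.5, -224.9, 105.5]
tool_rot: [-3.141, -0.003, 1.608]
force: [0.4, 5.6, 2.2]
width: -0.2
gripper_force: 0.0
clock: 52.38
eef_pos: [507.1, -224.5, 104.9]
tool_rot: [-3.138, -0.013, 1.611]
force: [-1.5, 19.0, 6.7]
width: -0.0
gripper_force: 0.0
```

Contact at the end stop: 19 N at TCP y=-224.5. Backing off, lifting and returning to the knob.

```bash
python3 -m crank '[[[0.2,0,0,0],[0.3,0,0,0],[0.3,0,0,0],[0,0,-1,0],[0,0,-1,0],[0,0,-1,0],[0,0,-1,0],[0,0,-1,0],[0,0,-0.8,0],[0,0,0,0]]]'
python3 -m crank '[[[-0.5,0.9,0,1],[-0.5,0.9,0,0],[-0.5,0.9,0,0],[-0.5,0.9,0,0],[-0.5,0.9,0,0],[0,0,0,1],[0,0,0,1],[0,0,0,1],[0,0,0,1],[0,0,0,1],[0,0,0,1],[0,0,0,1]]]' 0.1
python3 -m crank '[[[0,0,0,1],[0,0,0,1],[0,0,0,1],[0,0,0,1],[0,0,0,1],[0,0,0,1],[0,0,0,1],[0,0,0,1],[0,0,0,1],[0,0,0,1],[0,0,0,1],[0,0,0,0]]]'
python3 - <<'E'
from h import *
look(["wrist","scene"],[("gate_knob",179),("gate_pivot",94),("carton_back",162),("jar1",0)],sv="k1")
E
```

```text
clock: 53.22
eef_pos: [509.3, -215.4, 254.8]
tool_rot: [3.134, 0.004, 1.606]
force: [1.0, -0.8, -0.5]
width: 0.0
gripper_force: 0.0
clock: 54.22
eef_pos: [617.4, -279.3, 249.7]
tool_rot: [-3.141, 0.001, 0.963]
force: [0.3, -0.3, -0.6]
width: 38.8
gripper_force: 0.0
clock: 55.22
eef_pos: [617.4, -279.1, 249.6]
tool_rot: [3.141, 0.001, 0.085]
force: [0.5, 0.1, 0.9]
width: 38.4
gripper_force: 0.0
wrist gate_knob 0.7 [201. 300.] [ 621.7 -265.1]
wrist gate_pivot 0.88 [177. 254.] [ 614.3 -213.1]
wrist carton_back 0.86 [309. 266.] [ 506.7 -239.4]
wrist jar1 0.94 [288. 352.] [ 424.9 -347.3]
wrist jar1 0.59 [234. 361.] [ 516.3 -348.8]
wrist jar1 0.53 [235. 414.] [ 521. -425.]
scene gate_knob 0.71 [174. 195.] [ 629.5 -262.6]
scene carton_back 0.86 [159. 221.] [ 512.6 -247.2]
scene jar1 0.91 [187. 192.] [ 450.1 -400.8]
scene jar1 0.86 [176. 202.] [ 378.8 -404.7]
scene jar1 0.7 [187. 175.] [ 464.4 -457.4]
scene jar1 0.6 [295. 354.] [751.1 183.5]
```

View pics/k1wrist.png

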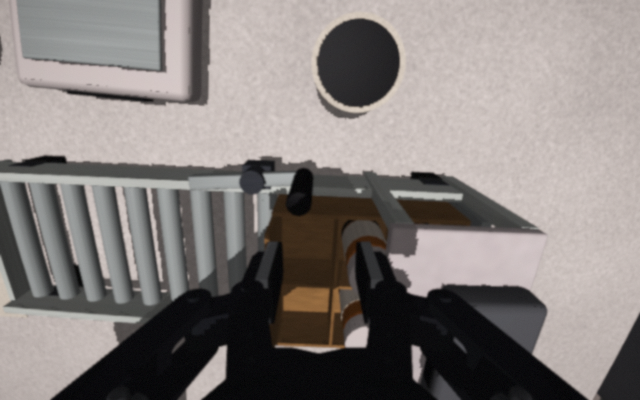

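Carton is in the bay, jars upright, knob top at (201,300). Aligning, descending and gripping.

```bash
python3 -m crank '[[[0.17,-0.57,0,0],[0,0,0.7,0],[0,0,0.7,0],[0,0,0.7,0],[0,0,0.7,0],[0,0,0.7,0],[0,0,0.7,0],[0,0,0.5,0],[0,0,0.25,0],[0,0,0,0],[0,0,0,0]]]'
python3 -m crank '[[[0,0,0,0],[0,0,0,0],[0,0,0,0],[0,0,0,0],[0,0,0,0],[0,0,0,0]]]' 1
python3 -m crank '[[[0.16,-0.006,0,-1],[0.16,-0.006,0,-1],[0.16,-0.006,0,-1],[0.16,-0.006,0,-1],[0.16,-0.006,0,-1],[0.16,-0.006,0,-1],[0,0,0,0]]]'
```

```text
clock: 56.63
eef_pos: [620.8, -264.8, 127.2]
tool_rot: [3.141, -0.0, 0.087]
force: [0.6, -1.2, 0.6]
width: 38.1
gripper_force: 0.0
clock: 57.13
eef_pos: [621.3, -263.2, 128.2]
tool_rot: [-3.14, -0.002, 0.088]
force: [-2.2, 4.5, 6.4]
width: 18.6
gripper_force: 59.0
clock: 57.72
eef_pos: [643.5, -254.1, 128.1]
tool_rot: [-3.138, -0.002, 0.573]
force: [-4.2, 6.4, 7.5]
width: 18.5
gripper_force: 59.2
```

```bash
python3 -m crank '[[[0.16,-0.006,0,-1],[0.16,-0.006,0,-1],[0.16,-0.006,0,-1],[0.16,-0.006,0,-1],[0.16,-0.006,0,-1],[0.16,-0.006,0,-1],[0,0,0,0]]]'
python3 -m crank '[[[0.16,-0.006,0,-1],[0.16,-0.006,0,-1],[0.16,-0.006,0,-1],[0.16,-0.006,0,-1],[0.16,-0.006,0,-1],[0.16,-0.006,0,-1],[0.1,0,0,-0.5],[0,0,0,0]]]'
```

```text
clock: 58.3
eef_pos: [658.7, -236.2, 128.1]
tool_rot: [-3.137, -0.004, 1.052]
force: [-7.1, 7.7, 9.1]
width: 18.6
gripper_force: 59.5
clock: 58.97
eef_pos: [664.0, -211.6, 128.2]
tool_rot: [-3.137, -0.005, 1.569]
force: [-9.3, 6.7, 9.9]
width: 18.1
gripper_force: 59.6
```

```bash
python3 -m crank '[[[0.12,0,0,0],[0,0,0,0],[0,0,0,0]]]'
python3 -m crank '[[[0,0,0,0],[0,0,0,0],[0,0,0,0],[0,0,-0.5,0],[0,0,-1,0],[0,0,-1,0],[0,0,-1,0],[0,0,-1,0],[0,0,-0.5,0],[0,0,0,0]]]' -0.2
python3 - <<'E'
from h import *
look(["wrist","scene"],[("gate_knob",179),("gate_pivot",94),("carton_back",162),("jar1",0)],sv="z1")
a=[cv2.imread(f"pics/z1{c}.png") for c in("wrist","scene")]
cv2.imwrite("pics/zz.png",np.hstack([a[0][100:360,150:500],cv2.resize(a[1][120:250,120:300],(360,260))]))
E
```

```text
clock: 59.22
eef_pos: [664.0, -211.2, 128.2]
tool_rot: [-3.137, -0.001, 1.566]
force: [-8.3, 4.0, 9.1]
width: 18.3
gripper_force: 59.4
clock: 60.05
eef_pos: [668.7, -212.7, 256.8]
tool_rot: [3.134, 0.003, 1.567]
force: [1.3, 0.3, -0.0]
width: 51.3
gripper_force: 0.0
wrist gate_knob 0.93 [202. 314.] [ 664.9 -211. ]
wrist gate_pivot 0.85 [176. 264.] [ 612.6 -211.8]
wrist carton_back 0.59 [227. 132.] [ 505.7 -238.5]
wrist jar1 0.77 [267. 228.] [ 531.2 -378.1]
wrist jar1 0.56 [268. 165.] [ 432.9 -381.1]
scene gate_knob 0.78 [182. 204.] [ 655.3 -221.6]
scene gate_pivot 0.61 [202. 218.] [ 615.5 -215.6]
scene carton_back 0.9 [156. 225.] [ 497. -245.]
scene carton_back 0.49 [187. 198.] [ 656.2 -242.1]
scene jar1 0.64 [186. 173.] [ 462.8 -464.5]
scene jar1 0.53 [191. 194.] [ 469.  -386.8]
scene jar1 0.43 [175. 202.] [ 375.2 -405.6]
```

View pics/zz.png

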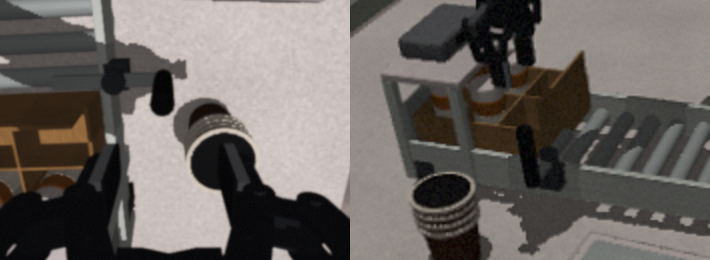

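The gate is shut (knob level with its pivot), the carton sits under the roof against the end stop, and the jars are upright.

```bash
python3 -c "
from cell import ctrl
print(ctrl.finish_job())"
```

```text
the job is handed in; nothing more can be done
None
```

I handed the job in at about 60 s: all four jars stand upright in their own carton cells, the carton is home against the end stop, and the swing stop is shut behind it; no verdict came back.

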